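Turn the yellow-marked wheel valve-up

TASK

Two compressor wheels sit on their axle stands on the bench. Turn the wheel with the yellow valve mark on its axle until that mark is at the very top, so the air line can go on, and leave it standing still there. Do not turn the wheel with the blue mark.

Things in the scene. Friction and masses are not known exactly. Their poses are not given: they have to be found in the camera images.
- yellow_wheel: Wheel to turn: black tyre 180 mm across, 40 mm wide, flat sides; white rim with yellow valve cap on its +x side; 14 mm yellow stripe across tread and both sidewalls at the valve. Origin: wheel centre, 115 mm above bench; x along the level axle, z towards the stripe (turns with the wheel). Starts 28 to 75 degrees off top. Turns either way against slight friction (0.05 Nm), stays where left.
- yellow_stand: Grey stand of that wheel, fixed to the bench. Origin: on the bench under the wheel's centre, x along the axle, z up. Foot 150 x 130 x 12 mm; two 36 mm wide uprights, 132 mm tall, on either side of the wheel (faces 33 to 39 mm, axle ends 45 mm from its mid-plane). Above them the tyre is clear on both sides up to its top at 205 mm and can be pinched across its 40 mm width from above.
- blue_wheel: The other wheel, same size, on the same kind of stand, with a blue cap and stripe: not to be turned. Origin: its centre, 115 mm above the bench; x along the axle, z towards the blue stripe.
- blue_valve (a point): Middle of the blue stripe on the tread of the other wheel, 90 mm from its axle.
There are look-alikes about, which are no part of the job. What is shaped like the yellow_stand but pink or turquoise is not meant.

How it is judged:
At the end, for the whole second after the job is handed in: The yellow stripe is at the top of its wheel, within 11 degrees, and the wheel is at rest (angle between yellow_wheel's own z axis and vertical below 0.19 rad and angular speed of yellow_wheel below 0.1 rad/s); the robot touches nothing.
It fails at once if the blue-marked wheel is turned (its stripe moves more than 20 mm) (distance of blue_valve from where it was at the start of the episode above 0.02 m).
It also fails if it takes over 38 s, if anything falls off the work surface, if the arm or the gripper's body presses on something with over 40 N, if the wrist force passes 120 N, or if a joint passes its speed limit or range.

ROBOT

A 7-joint arm with a two-finger parallel gripper is mounted at the origin on the work surface. World frame = base frame: x ahead of the robot, y to its left, z up, the work surface at z = 0. Lengths are in m, angles in rad, forces in N, time in s.
With the tool pointing down it reaches from about 0.4 to 0.85 m from the base axis. Payload 10.4 kg.
Tool frame: the origin (TCP) lies between the finger pads; the fingertips stand ahead of it and the grasp point (between the pads) lies 3 mm ahead of it (r.tips_ahead is the z of the fingertips in the tool frame, in m); z points along the fingers, y is the line along which they close (so a half turn about z gives the same grasp; the last joint's range is limited). The gripper opens to 87 mm and grips with 3 to 60 N. Pads are 19 mm wide; open, the fingers measure 117 mm over their backs; the gripper's body (75 mm by 190 mm) begins 51 mm behind the grasp point.
Start: joints at [-1.26, 0.332, -0.065, 1.46, 0.022, 1.35, -0.088], TCP at [0.205, 0.591, 0.245] pointing down, gripper open.
Joint ranges: [-2.6, 2.6], [-0.5, 2.12], [-1.47, 1.34], [0.16, 2.42], [-1.27, 4.41], [0.06, 2.06], [-2.6, 2.6]. Speed limits (rad/s): [2.22, 2.22, 2.79, 2.79, 3.14, 3.14, 3.14].

INTERFACE

Orientations are given as a unit quaternion [x, y, z, w].
In Python, from bench import telemetry, camera, get_calibration, r gives the robot as it stands.
- The arm moves only by the tool drive_tool, never from a script. Its argument "series" is one flat list of numbers, 7 for each row, row after row: the turn, a rotation vector about the tool's x, y, z in units of 5 degrees (1.0 is 5 degrees), then the shift along the tool's x, y, z in units of 40 mm (1.0 is 40 mm), then the opening, from -1 (shut) to 1 (fully open). A call has 1 to 10 rows; each row is the pose to reach, as a shift and turn from the pose commanded when the call began, along the tool's axes at that moment; what a row does not reach only later rows make up. A row lasts 1/12 s, in which the tool goes at most 41.7 mm and 7.16 degrees, less where a joint would pass 70% of its speed; a pose out of reach is approached as far as the arm can. A call with a gripper value outside its range is refused whole. The fingers move at their own pace and stop on an object; "grip_force" is the grip in N (left out, the last holds). Time passes only in rows, so rows that repeat a pose let the fingers close. It gives the time, the measured TCP pose, the force, the opening and the grip force at its end, in the units of the state.
- telemetry.read_state(): the state, without advancing time (a new reading comes with each control period).
- camera(name): name is "scene" or "side" or "wrist"; returns the picture (420x560x3 uint8, red, green, blue); there is no depth.
- get_calibration(name): a dict with "fovy" (degrees; the focal length in pixels is half the picture's height over the tangent of half this angle, whatever the lens; pixels are square), "cx", "cy" (the principal point, pixels), "xyz" and "rotation" of the camera in the world. Camera axes: x right, y up, looking along -z (the intrinsics and any distortion apply to the point x, -y, -z); pixel columns grow to the right and rows downward; lengths in m; the calibration is good to about 2 mm. A picture is of the moment at which its call begins: read the wrist's pose just before it. get_calibration takes no time and is no camera call; for the wrist camera it gives the pose at the moment of the call.
- r.close_job(): hands the job in; it is judged then, once.
The state is a dict: "time": time; "joint_positions": joint angles; "joint_vel": joint speeds; "joint_torque": joint torques, N m; "ee_pos": TCP position; "eef_rot": TCP orientation; "ft_force": force on the tool from outside, world axes, zero at the start; "torque": the same for the moment, N m; "width": finger opening in m; "grip_force": force on a finger pad.
Only numpy, scipy, OpenCV 4.12 (cv2) and the standard library are available. Lean on these libraries where they do the work, as an engineer would, in place of code of your own. Each camera call takes 0.05 s, during which the arm holds its last target. There are 200 camera calls.

## Working session

There is one attempt and no reset: what is moved stays moved. The work goes in short steps, Python scripts to look and compute and a tool call to move; the robot and the scene stay as the last step left them, time stands still between calls to the robot, and variables do not carry over. Pictures are saved under pics/ and viewed, at most 10 in all, crops included, and the job is handed in when it is done.

Besides the shell and the picture viewer there is one more tool, called after ">>>" as name(argument=value, ...) on one line, values as JSON. drive_tool: Moves the arm, as the interface text tells. Its arguments: {"type":"object","properties":{"series":{"type":"array"},"grip_force":{"type":"number"}},"required":["series"]}

```bash
mkdir -p pics; python3 - <<'E'
from bench import telemetry, camera, get_calibration, r
import cv2,numpy as np
s=telemetry.read_state();print(s['time'],s['ee_pos'],s['eef_rot'],s['width'],r.tips_ahead)
for n in ['scene','side']:
    im=camera(n);cv2.imwrite(f'pics/{n}0.png',im[:,:,::-1]);print(n,get_calibration(n))
E
```

```text
0.0 [0.20466078 0.59015267 0.24375392] [ 1.66121795e-01  9.86104978e-01 -7.17178513e-04 -8.40317778e-05] 0.08701083505448724 0.022
scene {'fovy': 45.228569651045646, 'cx': 286.7920345455036, 'cy': 212.10538222370204, 'xyz': array([ 1.00587353, -0.00710287,  1.09308412]), 'rotation': array([0.20103993, 0.17405821, 0.61557545, 0.74185817])}
side {'fovy': 42.82437124681364, 'cx': 273.9748870759006, 'cy': 205.4573566962421, 'xyz': array([ 0.48475402, -0.8140169 ,  1.10435821]), 'rotation': array([0.37462698, 0.00729173, 0.00933523, 0.92709995])}
```

View pics/scene0.png

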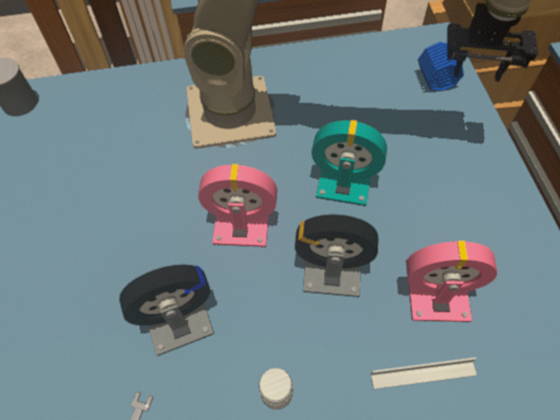

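View pics/side0.png

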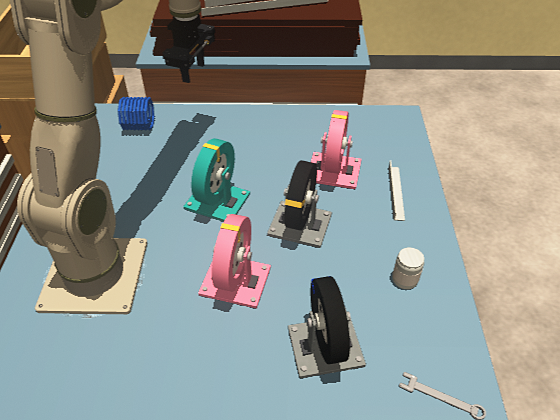

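The scene picture shows the black wheel with the yellow stripe at about (338,245), stripe at (305,232) on its -y side. The blue-marked wheel is at (165,295), and the pink and turquoise wheels are decoys. I'll enlarge the target in both views.

```bash
python3 - <<'E'
import cv2,numpy as np
a=cv2.imread('pics/scene0.png')[205:305,285:390]; b=cv2.imread('pics/side0.png')[150:250,260:340]
a=cv2.resize(a,(420,400),interpolation=cv2.INTER_CUBIC);b=cv2.resize(b,(320,400),interpolation=cv2.INTER_CUBIC)
cv2.imwrite('pics/crop0.png',np.hstack([a,b]))
E
```

```text
(no output)
```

View pics/crop0.png

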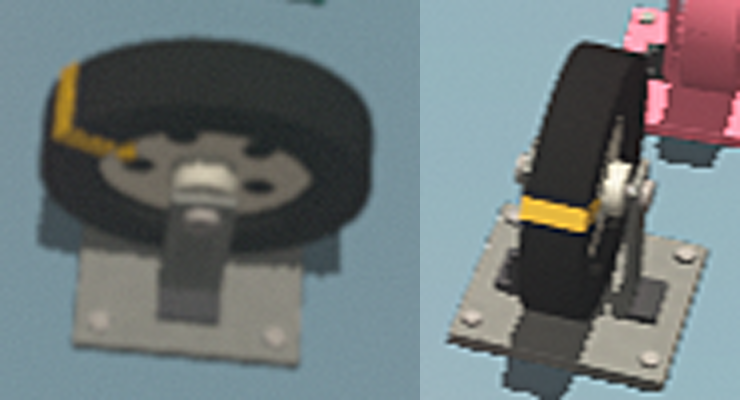

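The crop shows the foot corners, the stripe at both tread edges and the +x axle end. I'll fit the pose and wheel angle to those points.

```bash
cat > h.py <<'E'
import numpy as np
from scipy.spatial.transform import Rotation as R
from scipy.optimize import least_squares
def proj(P,c):
    p=R.from_quat(c['rotation']).inv().apply(np.atleast_2d(P)-c['xyz'])
    f=210/np.tan(np.radians(c['fovy'])/2)
    return np.c_[c['cx']+f*p[:,0]/-p[:,2], c['cy']-f*p[:,1]/-p[:,2]]
E
python3 - <<'E'
from h import *
from bench import get_calibration,telemetry
S,D=get_calibration('scene'),get_calibration('side')
s=lambda u,v:(285+u/4,205+v/4)
d=lambda u,v:(260+(u-420)/4,150+v/4)
so=np.array([s(78,343),s(300,362),s(75,65),s(62,133),s(205,216)])
do=np.array([d(450,338),d(660,383),d(710,248),d(500,208),d(523,210),d(592,217),d(648,190)])
def model(q):
    T=lambda P:R.from_euler('z',q[2]).apply(P)+[q[0],q[1],0]
    st=lambda x:[x,-.09*np.sin(q[3]),.115+.09*np.cos(q[3])]
    ax=[.045,0,.115]
    a=T(np.array([[.075,-.065,.012],[.075,.065,.012],st(-.02),st(.02),ax]))
    b=T(np.array([[-.075,-.065,.012],[.075,-.065,.012],[.075,.065,.012],[-.075,.065,.012],st(-.02),st(.02),ax]))
    return proj(a,S),proj(b,D)
f=lambda q:np.r_[(model(q)[0]-so).ravel(),(model(q)[1]-do).ravel()]
o=least_squares(f,[.5,.1,0,.8],loss='soft_l1')
print(o.x,np.degrees(o.x[2:]));print(f(o.x).reshape(-1,2).round(1))
E
cat <<E
E
python3 -c "
from bench import telemetry;from scipy.spatial.transform import Rotation as R
print(R.from_quat(telemetry.read_state()['eef_rot']).as_matrix().round(3))"
```

```text
[ 0.52618957  0.17989098 -0.26272666  1.01672827] [-15.05312888  58.25423882]
[[-1.2 -0. ]
 [ 0.4 -0.7]
 [-1.9  0.5]
 [ 0.2  0.1]
 [-0.8  2.4]
 [-0.6 -1.4]
 [ 1.2 -0.8]
 [-1.  -1.3]
 [ 0.1 -1.8]
 [ 0.2 -1.4]
 [-1.3  0. ]
 [ 0.7  1. ]]
[[-0.945  0.328 -0.   ]
 [ 0.328  0.945 -0.001]
 [-0.    -0.001 -1.   ]]
```

The fit puts the wheel at (0.526, 0.180), yaw -15°, with the stripe 58° off top towards -y. Residuals are within about 2 px, and the position is within reach. Plan: pinch the tyre with the tool tilted 29° towards the stripe, then turn 58° about the axle.

```bash
cat >> h.py <<'E'
def goal(c,yaw,th,rad):
    """TCP pose at radius rad from the axle, tilted th towards wheel -y"""
    M=R.from_euler('z',yaw)*R.from_euler('x',th)
    p=np.array([c[0],c[1],.115])+M.apply([0,0,rad])
    Rt=M*R.from_matrix(np.array([[0,1,0],[1,0,0],[0,0,-1.]]).T)
    return p,Rt
def row(st,p,Rt):
    Rc=R.from_quat(st['eef_rot'])
    return np.r_[np.degrees((Rc.inv()*Rt).as_rotvec())/5, Rc.inv().apply(p-st['ee_pos'])/.04].round(2)
E
python3 - <<'E'
from h import *
from bench import telemetry
st=telemetry.read_state()
print(row(st,*goal((.526,.180),np.radians(-15),0,.20)))
E
```

```text
[-1.000e-02  1.000e-02  1.717e+01 -1.095e+01 -7.060e+00 -1.770e+00]
```

>>> drive_tool(series=[0,0,0,0,0,-1,1,0,0,0,0,0,-1.8,1,0,0,17.2,-10.95,-7.05,-1.8,1,0,0,17.2,-10.95,-7.05,-1.8,1,0,0,17.2,-10.95,-7.05,-1.8,1,0,0,17.2,-10.95,-7.05,-1.8,1,0,0,17.2,-10.95,-7.05,-1.8,1,0,0,17.2,-10.95,-7.05,-1.8,1,0,0,17.2,-10.95,-7.05,-1.8,1,0,0,17.2,-10.95,-7.05,-1.8,1])

```text
time: 0.93
ee_pos: [0.4112, 0.3262, 0.3164]
eef_rot: [0.621, 0.784, -0.0, -0.0]
ft_force: [0.5, 1.0, 0.1]
width: 0.0871
grip_force: 0.0
```

```bash
python3 - <<'E'
from h import *
from bench import telemetry
st=telemetry.read_state();print(st['time'],st['ee_pos'],st['joint_positions'])
print(row(st,*goal((.526,.180),np.radians(-15),0,.20)))
E
```

```text
0.9333 [0.41119862 0.32623255 0.31642107] [-0.96866973  0.07387805  0.22492035  1.62084454 -0.01686219  1.4488361
 -0.51142457]
[-0.   -0.    5.65 -4.22  1.96  0.03]
```

>>> drive_tool(series=[0,0,5.65,-4.2,1.95,0,1,0,0,5.65,-4.2,1.95,0,1,0,0,5.65,-4.2,1.95,0,1,0,0,5.65,-4.2,1.95,0,1,0,0,5.65,-4.2,1.95,0,1,0,0,5.65,-4.2,1.95,0,1,0,0,5.65,-4.2,1.95,0,1,0,0,5.65,-4.2,1.95,0,1])

```text
time: 1.6
ee_pos: [0.5252, 0.1841, 0.3162]
eef_rot: [0.791, 0.612, -0.0, -0.0]
ft_force: [-0.8, -0.4, 0.1]
width: 0.0874
grip_force: 0.0
```

```bash
python3 - <<'E'
from h import *
from bench import telemetry,camera,get_calibration
import cv2
st=telemetry.read_state();print(st['time'],st['ee_pos'],st['joint_positions'])
g=goal((.526,.180),np.radians(-15),0,.20)
print(row(st,*g));print(row(st,*goal((.526,.180),np.radians(-15),np.radians(29),.16)))
c=get_calibration('wrist');im=camera('wrist')
cv2.imwrite('pics/w1.png',im[:,:,::-1])
# predicted wheel outline edges: tread points at x=+-20mm
T=lambda P:R.from_euler('z',np.radians(-15)).apply(P)+[.526,.18,0]
P=np.array([[x,-.09*np.sin(t),.115+.09*np.cos(t)] for x in(-.02,.02) for t in (-.9,-.4,0,.4,1.017)])
print(proj(T(P),c).round(0).tolist())
E
```

```text
1.6 [0.52516578 0.18407164 0.31617775] [-0.77757967  0.14867014  0.40666265  1.55123071 -0.0594784   1.45458543
 -0.62278393]
[-0.01  0.    0.08 -0.09  0.05  0.03]
[-0.03  5.8   0.08 -2.03  0.03  1.53]
[[257.0, 128.0], [255.0, 173.0], [255.0, 217.0], [256.0, 254.0], [259.0, 278.0], [303.0, 128.0], [305.0, 174.0], [304.0, 218.0], [302.0, 254.0], [299.0, 279.0]]
```

View pics/w1.png

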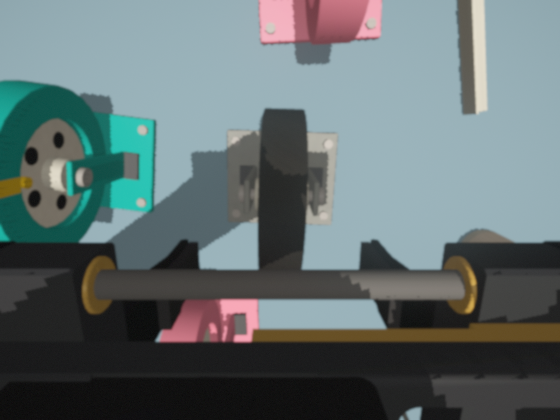

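The wrist view shows the wheel edges at columns about 260 and 306, some 3 px right of the prediction. The foot corners are at about (228,130), (337,133), (226,222) and (333,224). I'll refine the centre with these.

```bash
python3 - <<'E'
from h import *
from bench import telemetry,get_calibration
c=get_calibration('wrist');st=telemetry.read_state()
o=np.array([(228,130),(337,133),(226,222),(333,224),(261,128),(307,128),(259,218),(306,218)])
P=np.array([[-.075,.065,.012],[.075,.065,.012],[-.075,-.065,.012],[.075,-.065,.012]]+[[x,.09*np.sin(t),.115+.09*np.cos(t)] for t in (.9,0) for x in(-.02,.02)])
def f(q):
    e=proj(R.from_euler('z',q[2]).apply(P)+[q[0],q[1],0],c)-o
    e[4:,1]=0
    return e.ravel()
s=least_squares(f,[.526,.18,-.262],loss='soft_l1');print(s.x,f(s.x).reshape(-1,2).round(1))
for ctr,yaw in (((.528,.180),np.radians(-15)),(s.x[:2],s.x[2])):
    for rad in (.15,.078): print(row(st,*goal(ctr,yaw,np.radians(29),rad)))
E
```

```text
[ 0.5278233   0.17916928 -0.27738035] [[-1.5 -0.2]
 [ 0.9 -0.5]
 [ 2.1  0.2]
 [-1.4  0.6]
 [-0.   0. ]
 [ 0.2  0. ]
 [-1.1  0. ]
 [ 0.7  0. ]]
[-0.03  5.8   0.09 -1.91  0.09  1.75]
[-0.03  5.8   0.09 -1.04  0.1   3.33]
[-0.08  5.8   0.26 -1.93  0.06  1.75]
[-0.08  5.8   0.26 -1.06  0.08  3.33]
```

The refined centre is (0.528, 0.179), yaw about -15.5°, which agrees with the first fit. Now the tilted approach and the descent.

>>> drive_tool(series=[0,5.8,0.2,-1.92,0.08,1.5,1,0,5.8,0.2,-1.92,0.08,1.75,1,0,5.8,0.2,-1.92,0.08,1.75,1,0,5.8,0.2,-1.92,0.08,1.75,1,0,5.8,0.2,-1.92,0.08,1.75,1,0,5.8,0.2,-1.92,0.08,1.75,1,0,5.8,0.2,-1.63,0.08,2.28,1,0,5.8,0.2,-1.34,0.08,2.8,1,0,5.8,0.2,-1.05,0.08,3.33,1,0,5.8,0.2,-1.05,0.08,3.33,1])

```text
time: 2.48
ee_pos: [0.5159, 0.1467, 0.1801]
eef_rot: [0.77, 0.588, 0.194, -0.154]
ft_force: [-2.1, 0.4, -0.2]
width: 0.0872
grip_force: 0.0
```

```bash
python3 - <<'E'
from h import *
from bench import telemetry,camera
st=telemetry.read_state();print(st['time'],st['ee_pos'],st['joint_positions'],st['width'],st['ft_force'])
print(row(st,*goal((.528,.179),-.271,np.radians(29),.078)))
import cv2
a=camera('scene')[150:310,260:430];b=camera('side')[90:250,220:380]
cv2.imwrite('pics/c2.png',cv2.resize(np.hstack([a,b]),None,fx=2.3,fy=2.3,interpolation=cv2.INTER_CUBIC)[:,:,::-1])
E
```

```text
2.4833 [0.51590189 0.14666919 0.18006511] [-0.58497198  0.09300356  0.53324449  1.99489282 -0.63483087  1.00298107
  0.00922985] 0.08716841523585497 [-2.133022    0.3763186  -0.16610913]
[-0.13  0.05  0.02 -0.04  0.07 -0.11]
```

View pics/c2.png

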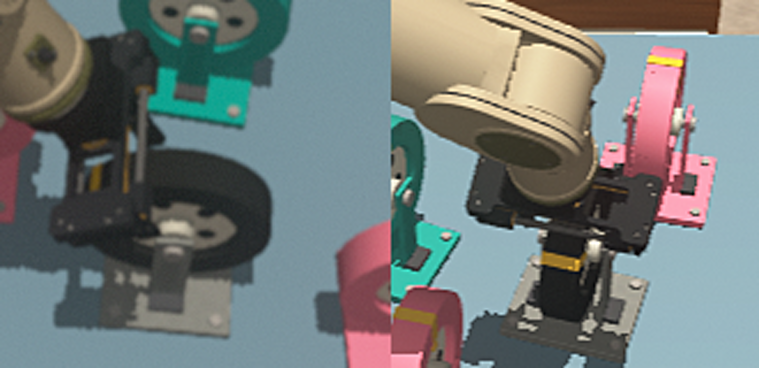

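The fingers straddle the tyre and nothing is in contact. The stripe is still at its start position, crop (560,262). Closing now.

>>> drive_tool(series=[0,0,0,0,0,0,-1,0,0,0,0,0,0,-1,0,0,0,0,0,0,-1,0,0,0,0,0,0,-1,0,0,0,0,0,0,-1,0,0,0,0,0,0,-1], grip_force=15)

```text
time: 3.08
ee_pos: [0.5183, 0.1416, 0.1837]
eef_rot: [0.772, 0.585, 0.198, -0.153]
ft_force: [0.3, -0.6, 0.2]
width: 0.0549
grip_force: 0.0
```

```bash
python3 -c "
import numpy as np
for ph in np.arange(3,31,3): print(round(-ph/5,2), round(78*np.sin(np.radians(ph))/40,2), round(78*(1-np.cos(np.radians(ph)))/40,2))"
```

```text
-0.6 0.1 0.0
-1.2 0.2 0.01
-1.8 0.31 0.02
-2.4 0.41 0.04
-3.0 0.5 0.07
-3.6 0.6 0.1
-4.2 0.7 0.13
-4.8 0.79 0.17
-5.4 0.89 0.21
-6.0 0.97 0.26
```

Still closing (55 mm open); a few more rows.

>>> drive_tool(series=[0,0,0,0,0,0,-1,0,0,0,0,0,0,-1,0,0,0,0,0,0,-1,0,0,0,0,0,0,-1,0,0,0,0,0,0,-1,0,0,0,0,0,0,-1])

```text
time: 3.58
ee_pos: [0.5156, 0.1427, 0.183]
eef_rot: [0.771, 0.585, 0.196, -0.155]
ft_force: [-14.4, -2.2, 9.7]
width: 0.0402
grip_force: 14.9
```

Gripped at 40.2 mm. I'll turn the first 30° with a small centring shift.

>>> drive_tool(series=[0,0,0,0,-0.04,0,-1,0,-0.6,0,0.1,-0.04,0,-1,0,-1.2,0,0.2,-0.04,0.01,-1,0,-1.8,0,0.31,-0.04,0.02,-1,0,-2.4,0,0.41,-0.04,0.04,-1,0,-3.0,0,0.5,-0.04,0.07,-1,0,-3.6,0,0.6,-0.04,0.1,-1,0,-4.2,0,0.7,-0.04,0.13,-1,0,-4.8,0,0.79,-0.04,0.17,-1,0,-5.4,0,0.89,-0.04,0.21,-1])

```text
time: 4.42
ee_pos: [0.5251, 0.1757, 0.1932]
eef_rot: [0.797, 0.604, 0.01, -0.012]
ft_force: [-5.9, -0.8, -0.7]
width: 0.04
grip_force: 15.0
```

```bash
python3 - <<'E'
from h import *
from bench import telemetry
st=telemetry.read_state();print(st['ft_force'],st['joint_positions'])
for th in (-29,-30):print(row(st,*goal((.528,.179),-.271,np.radians(th),.078)))
z=R.from_quat(st['eef_rot']).as_matrix()[:,2];print(z)
E
```

```text
[-5.89873766 -0.82755917 -0.71732904] [-0.80042925  0.20809392  0.47001465  1.75469051 -0.13231669  1.19126519
 -0.56507942]
[-0.08 -6.16 -0.01  1.04  0.05  0.28]
[-0.08 -6.36 -0.01  1.06  0.05  0.3 ]
[ 0.00208628  0.03164757 -0.99949691]
```

Forces are low, so the next 30°.

>>> drive_tool(series=[0,-0.6,0,0.1,0,0,-1,0,-1.2,0,0.2,0,0.01,-1,0,-1.8,0,0.31,0,0.02,-1,0,-2.4,0,0.41,0,0.04,-1,0,-3.0,0,0.5,0,0.07,-1,0,-3.6,0,0.6,0,0.1,-1,0,-4.2,0,0.7,0,0.13,-1,0,-4.8,0,0.79,0,0.17,-1,0,-5.4,0,0.89,0,0.21,-1,0,-6.1,0,0.99,0,0.27,-1])

```text
time: 5.25
ee_pos: [0.5364, 0.2147, 0.1843]
eef_rot: [0.772, 0.586, -0.199, 0.147]
ft_force: [-2.8, 0.4, 3.4]
width: 0.0401
grip_force: 15.0
```

>>> drive_tool(series=[0,0,0,0,0,0,-1,0,0,0,0,0,0,-1,0,0,0,0,0,0,-1])

```text
time: 5.5
ee_pos: [0.5367, 0.2154, 0.1834]
eef_rot: [0.772, 0.587, -0.197, 0.146]
ft_force: [-2.1, 2.8, -2.8]
width: 0.0398
grip_force: 15.0
```

```bash
python3 - <<'E'
from h import *
from bench import telemetry,camera
import cv2
st=telemetry.read_state();print(st['joint_positions'],row(st,*goal((.528,.179),-.271,np.radians(-29),.078)))
a=camera('scene')[190:310,270:400];b=camera('side')[130:250,240:370]
cv2.imwrite('pics/c3.png',cv2.resize(np.hstack([a,b]),None,fx=3,fy=3,interpolation=cv2.INTER_CUBIC)[:,:,::-1])
E
```

```text
[-0.95390523  0.56211024  0.46733343  1.42403257  0.10002525  1.56655833
 -0.79533425] [-0.06 -0.12  0.02  0.01  0.03 -0.  ]
```

View pics/c3.png

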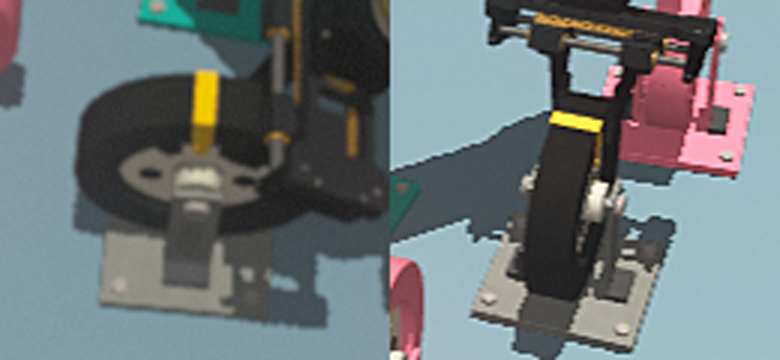

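The wheel turned with the grip and the stripe is near the top: crop (205,72) to (203,122) in the scene view, (552,119) to (602,126) in the side view. Measuring the angle from these.

```bash
python3 - <<'E'
from h import *
from bench import get_calibration
S,D=get_calibration('scene'),get_calibration('side')
T=lambda P:R.from_euler('z',-.271).apply(P)+[.528,.179,0]
W=lambda th:T(np.array([[x,-.09*np.sin(th),.115+.09*np.cos(th)] for x in(-.02,.02)]))
for th in (-10,-5,0,5,10):
    t=np.radians(th)
    print(th,((proj(W(t),S)-[270,190])*3).round(0).tolist(),((proj(W(t),D)-[240,130])*3+[390,0]).round(0).tolist())
E
```

```text
-10 [[231.0, 76.0], [229.0, 128.0]] [[560.0, 104.0], [606.0, 113.0]]
-5 [[220.0, 75.0], [218.0, 126.0]] [[557.0, 109.0], [604.0, 118.0]]
0 [[208.0, 74.0], [206.0, 125.0]] [[555.0, 115.0], [602.0, 124.0]]
5 [[197.0, 73.0], [194.0, 125.0]] [[552.0, 121.0], [599.0, 131.0]]
10 [[185.0, 73.0], [183.0, 124.0]] [[550.0, 128.0], [597.0, 138.0]]
```

The stripe is about 1.5° from top. Releasing, then backing off along the fingers.

>>> drive_tool(series=[0,0,0,0,0,0,1,0,0,0,0,0,0,1,0,0,0,0,0,0,1,0,0,0,0,0,0,1,0,0,0,0,0,0,1,0,0,0,0,0,0,1,0,0,0,0,0,0,1,0,0,0,0,0,0,1,0,0,0,0,0,0,1,0,0,0,0,0,0,1])

```text
time: 6.43
ee_pos: [0.5369, 0.2146, 0.1838]
eef_rot: [0.772, 0.586, -0.197, 0.147]
ft_force: [-0.4, -0.6, -0.2]
width: 0.0864
grip_force: 0.0
```

>>> drive_tool(series=[0,0,0,0,0,-0.4,1,0,0,0,0,0,-0.9,1,0,0,0,0,0,-1.5,1,0,0,0,0,0,-2.2,1,0,0,0,0,0,-3,1,0,0,0,0,0,-3,1,0,0,0,0,0,-3,1])

```text
time: 7.02
ee_pos: [0.5533, 0.2705, 0.2903]
eef_rot: [0.772, 0.587, -0.196, 0.147]
ft_force: [0.3, -0.4, -1.6]
width: 0.0871
grip_force: 0.0
```

```bash
python3 - <<'E'
from h import *
from bench import telemetry,camera
import cv2
a=camera('scene')[190:310,270:400];b=camera('side')[130:250,240:370]
cv2.imwrite('pics/c4.png',cv2.resize(np.hstack([a,b]),None,fx=3,fy=3,interpolation=cv2.INTER_CUBIC)[:,:,::-1])
E
```

```text
(no output)
```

View pics/c4.png

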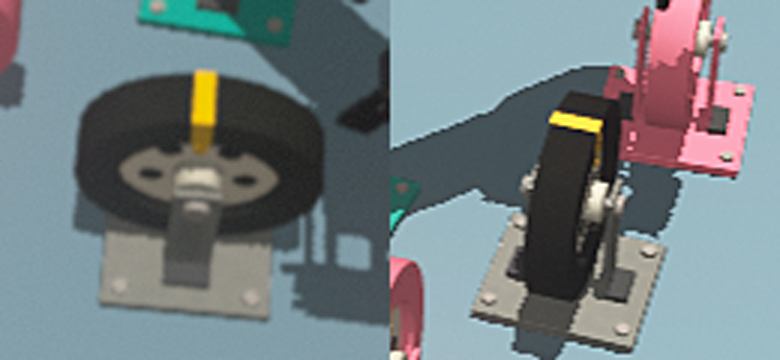

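The stripe is unchanged after release, at (205,72) to (203,122), about 1.5° from top. The gripper is clear of everything. Handing in.

```bash
python3 -c "
from bench import r
print(r.close_job())"
```

```text
the job is handed in; nothing more can be done
None
```

I turned the yellow-marked wheel until its stripe was about 1.5° from the top (measured from the camera images), released it and handed the job in at about 7 s; the blue-marked wheel was never touched and no verdict was shown.

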